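# Show which ink tin is out of its tray and where it belongs

## Task

One ink tin has been left out on the bench, and one place in the wooden stock tray is empty: show a colleague what goes where, by pointing only. First point at the tin that stands outside the tray, holding the fingertips just above the middle of its lid for about two seconds, then point in the same way at the middle of the empty place in the tray for about two seconds, and finish still pointing there. Touch, push and lift nothing at any time, and stay high when you pass over any other tin, jar or roll, so as not to seem to point at it.

Things in the scene. Friction and masses are not known exactly. Their poses are not given: they have to be found in the camera images.
- stray_tin: low round lidded ink tin, 69 mm across, 43 mm high, the only one outside the tray, standing on the bench some way to the left or close to the right of the tray (its lid 43 mm above the bench); origin at the centre of its underside, z up
- empty_place: the one empty place of the tray: this point is the centre of its floor, 6 mm above the bench and 24 mm below the tray's rim; z up
- tray: open wooden tray fixed to the bench, 170 x 170 x 30 mm high, walls, dividers and floor 6 mm thick, four places of 76 x 76 mm, two by two, their centres at x = +-41 and y = +-41 mm from its origin; origin at the centre of its underside, z up
- tin_a: low round lidded ink tin, 69 mm across, 43 mm high, seated in one of the tray's places (lid 49 mm above the bench); origin at the centre of its underside, z up
- tin_b: low round lidded ink tin, 69 mm across, 43 mm high, seated in one of the tray's places (lid 49 mm above the bench); origin at the centre of its underside, z up
- tin_c: low round lidded ink tin, 69 mm across, 43 mm high, seated in one of the tray's places (lid 49 mm above the bench); origin at the centre of its underside, z up
- jar_black: bystander: squat ink jar with a wide screw lid, 69 mm across, 75 mm high, standing on the bench beside the tray; origin at the centre of its underside
- jar_white: bystander: squat white jar with a wide screw lid, 67 mm across, 80 mm high, standing on the bench beside the tray; origin at the centre of its underside
- tape_roll: bystander: flat roll of tape lying on the bench beside the tray, 90 mm across, 18 mm high, open in the middle; origin at the centre of its underside

How it is judged:
By the outcome, as a careful person would: the job done as asked, in the order asked, and still so for the second after the job is handed in, with the robot touching nothing.
It also fails if it takes over 45 s, if anything falls off the work surface, if the arm or the gripper's body presses on something with over 40 N, if the wrist force passes 120 N, or if a joint passes its speed limit or range.

## Robot

A 7-joint arm with a two-finger parallel gripper is mounted at the origin on the work surface; the furniture and walls round the work are solid. World frame = base frame: x ahead of the robot, y to its left, z up, the work surface at z = 0. Lengths are in m, angles in rad, forces in N, time in s.
With the tool pointing down it reaches from about 0.4 to 0.85 m from the base axis. Payload 10.4 kg.
Tool frame: the origin (TCP) lies midway between the tips of the shut fingers; the grasp point (between the pads) lies 19 mm behind it (manip.hold_point_z is the distance from the TCP to the grasp point, in m); z points along the fingers, y is the line along which they close (so a half turn about z gives the same grasp; the last joint's range is limited). The gripper opens to 85 mm and grips with 20 to 120 N. Pads are 22 mm wide; open, the fingers measure 114 mm over their backs; the gripper's body (76 mm by 85 mm) begins 54 mm behind the grasp point. The pads swing forward as they close: fully open they stand 13 mm farther back than shut.
Start: joints at [-1.318, 0.332, -0.065, 1.46, 0.022, 1.35, -0.088], TCP at [0.17, 0.601, 0.231] pointing down, gripper open.
Joint ranges: [-2.6, 2.6], [-0.5, 2.12], [-1.47, 1.34], [0.16, 2.42], [-1.27, 4.41], [0.06, 2.06], [-2.6, 2.6]. Speed limits (rad/s): [2.22, 2.22, 2.79, 2.79, 3.14, 3.14, 3.14].

## Interface

Orientations are given as a unit quaternion [x, y, z, w].
In Python, from workcell import manip, eyes, job gives the robot as it stands.
- The arm moves only by the shell command python3 -m crank 'ROWS' [FORCE]. ROWS is JSON, a list that holds one entry, the list of rows, each a list of 7 numbers: the finger opening in cm, from 0 to 8.54, then the shift along the world's x, y, z in cm, then the turn, a rotation vector about the world's x, y, z in degrees. In form: [[[hand, x, y, z, ax, ay, az], ...]]. A call has 1 to 20 rows; each row shifts and turns the commanded pose from where the row before left it; what a row does not reach is not made up. A row lasts 1/8 s, in which the tool goes at most 62.5 mm and 10.7 degrees, less where a joint would pass 70% of its speed; a pose out of reach is approached as far as the arm can. A call with a gripper value outside its range is refused whole. The fingers move at their own pace and stop on an object; FORCE is the grip in N (left out, the last holds). Time passes only in rows, so rows that do not move let the fingers close. It gives the time, the measured TCP pose, the force, the opening and the grip force at its end, in the units of the state.
- manip.get_obs(): the state, without advancing time (a new reading comes with each control period).
- eyes.camera(name): name is "scene" or "top"; returns (picture, depth): 480x640x3 uint8, red, green, blue; 480x640 float32, m along the optical axis (not along the pixel's ray), 0 where there is no reading.
- eyes.camera_params(name): a dict with "fx", "fy", "cx", "cy" (pixels), "dist" ([k1, k2, p1, p2, k3] as OpenCV has them; the pictures are not rectified), "world_from_camera" (4x4, takes a point from camera to world coordinates). Camera axes: x right, y down, z forward; pixel columns grow to the right and rows downward; lengths in m; the calibration is good to about 2 mm. A picture is of the moment at which its call begins. camera_params takes no time and is no camera call.
- job.hand_in(): hands the job in; it is judged then, once.
The state is a dict: "clock": time; "joint_pos": joint angles; "joint_velocities": joint speeds; "tau": joint torques, N m; "position": TCP position; "ee_rot": TCP orientation; "ft_force": force on the tool from outside, world axes, zero at the start; "torque": the same for the moment, N m; "grip_width": opening from 0.0 (shut) to 1.0 (fully open); "grasp_force": force on a finger pad.
Only numpy, scipy, OpenCV 4.12 (cv2) and the standard library are available. Lean on these libraries where they do the work, as an engineer would, in place of code of your own. Each camera call takes 0.05 s, during which the arm holds its last target. There are 200 camera calls.

## Working session

There is one attempt and no reset: what is moved stays moved. The work goes in short steps, Python scripts to look and compute and a shell command to move; the robot and the scene stay as the last step left them, time stands still between calls to the robot, and variables do not carry over. Pictures are saved under pics/ and viewed, at most 10 in all, crops included, and the job is handed in when it is done.

```bash
mkdir -p pics; python3 - <<'E'
from workcell import manip, eyes, job
import cv2,numpy as np
for n in("scene","top"):
    p,d=eyes.camera(n); cv2.imwrite(f"pics/{n}0.png",p[:,:,::-1]); np.savez(f"{n}0.npz",p=p,d=d)
    c=eyes.camera_params(n); print(n,c)
o=manip.get_obs();print(o["clock"],o["position"],o["ee_rot"],o["grip_width"])
E
```

```text
scene {'fx': 457.13815806137944, 'fy': 457.13815806137944, 'cx': 322.2523221461661, 'cy': 235.37301912022133, 'dist': array([-0.00546789,  0.        ,  0.        ,  0.        ,  0.        ]), 'world_from_camera': array([[ 0.65523453, -0.59006696,  0.47168707, -0.19683708],
       [-0.75533789, -0.50223755,  0.42097758, -0.64310708],
       [-0.011506  , -0.63212216, -0.77478332,  1.12825468],
       [ 0.        ,  0.        ,  0.        ,  1.        ]])}
top {'fx': 490.86046575286673, 'fy': 490.86046575286673, 'cx': 315.8338253429333, 'cy': 246.95546137125788, 'dist': array([0.01258628, 0.        , 0.        , 0.        , 0.        ]), 'world_from_camera': array([[-0.02498158, -0.97789811,  0.20758419,  0.16470688],
       [-0.99968528,  0.02396013, -0.00743388, -0.04462796],
       [ 0.00229583, -0.20770457, -0.97818891,  1.59518578],
       [ 0.        ,  0.        ,  0.        ,  1.        ]])}
0.1 [0.1701093  0.60107138 0.23057279] [ 1.37457063e-01  9.90507521e-01 -6.33838799e-04 -6.54390607e-05] 0.9999865861729411
```

View pics/top0.png

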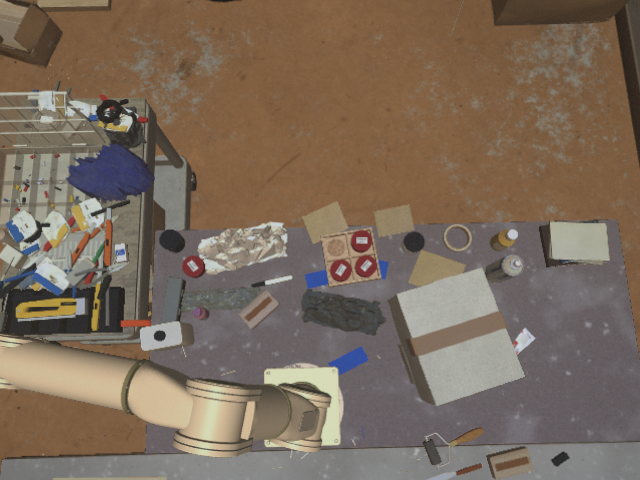

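View pics/scene0.png

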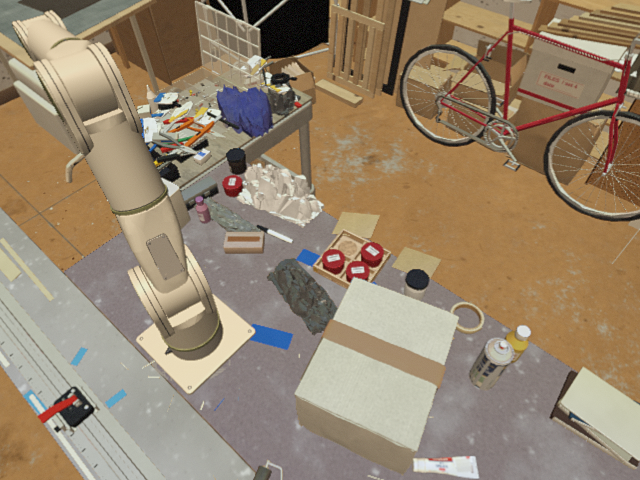

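The top view shows the stray tin at (193,266), the tray around (350,256) with its empty place at upper left (335,246), dark jars at (172,240) and (414,241), and the gripper near (163,335). The scene view agrees: stray at (233,184), empty place around (348,246).

```bash
cat > h.py <<'E'
import cv2,numpy as np
from workcell import eyes
def ray(n,u,v,z):
    c=eyes.camera_params(n);K=np.array([[c['fx'],0,c['cx']],[0,c['fy'],c['cy']],[0,0,1]])
    q=cv2.undistortPoints(np.array([[[u,v]]],float),K,c['dist'])[0,0]
    T=c['world_from_camera'];r=T[:3,:3]@[q[0],q[1],1];return T[:3,3]+r*(z-T[2,3])/r[2]
def pix(n,P):
    c=eyes.camera_params(n);K=np.array([[c['fx'],0,c['cx']],[0,c['fy'],c['cy']],[0,0,1]])
    T=np.linalg.inv(c['world_from_camera']);return cv2.projectPoints(np.array([P],float),cv2.Rodrigues(T[:3,:3])[0],T[:3,3],K,c['dist'])[0].ravel()
E
python3 - <<'E'
from h import *
for n in("top","scene"):
    f=np.load(n+"0.npz");p,d=f['p'],f['d'];h=cv2.cvtColor(p,cv2.COLOR_RGB2HSV)
    m=(((h[...,0]<8)|(h[...,0]>168))&(h[...,1]>120)&(h[...,2]>50)).astype(np.uint8)
    m=cv2.morphologyEx(m,cv2.MORPH_OPEN,np.ones((3,3)))
    for c in cv2.findContours(m,0,2)[0]:
        if 150<cv2.contourArea(c)<900:
            hull=cv2.convexHull(c);(u,v),ax,_=cv2.fitEllipse(hull) if len(hull)>4 else ((0,0),0,0)
            M=cv2.moments(hull);u2,v2=M['m10']/M['m00'],M['m01']/M['m00']
            dd=d[int(v),int(u)];cam=eyes.camera_params(n)
            P=cam['world_from_camera']@[(u-cam['cx'])/cam['fx']*dd,(v-cam['cy'])/cam['fy']*dd,dd,1]
            if u>400: continue
            print(n,cv2.boundingRect(c),np.round((u,v,u2,v2),1),np.round(ax,1),ray(n,u,v,.045).round(4),"depth",P[:3].round(4))
    x,y,w,hh=(130,190,270,110) if n=="top" else (200,130,220,170)
    cv2.imwrite(f"pics/{n}c.png",cv2.resize(p[y:y+hh,x:x+w,::-1],None,fx=2.9,fy=2.9,interpolation=cv2.INTER_CUBIC))
E
```

```text
top (121, 320, 30, 7) [131.7 322.8 135.1 322.9] [ 6.5 57.6] [0.2661 0.5233 0.045 ] depth [ 0.2698  0.5479 -0.0191]
top (331, 260, 21, 21) [340.4 269.9 340.5 269.9] [20.7 20.9] [ 0.4167 -0.1332  0.045 ] depth [ 0.4161 -0.133   0.0489]
top (356, 256, 21, 21) [365.5 265.6 365.6 265.7] [20.6 21.1] [ 0.4287 -0.2139  0.045 ] depth [ 0.4274 -0.2131  0.0526]
top (183, 256, 21, 21) [193. 266. 193. 266.] [20.4 21.2] [0.441  0.3378 0.045 ] depth [0.4421 0.3398 0.0383]
top (352, 231, 20, 21) [361.2 240.5 361.3 240.7] [20.2 21.7] [ 0.5113 -0.2037  0.045 ] depth [ 0.5108 -0.2035  0.0472]
scene (39, 395, 38, 28) [ 56.  409.   56.7 408.4] [10.5 48.4] [-0.3425  0.0772  0.045 ] depth [-0.3363  0.0541  0.0793]
scene (322, 249, 23, 25) [333.  260.8 333.1 260.6] [23. 25.] [ 0.4105 -0.1414  0.045 ] depth [ 0.4093 -0.1424  0.0472]
scene (346, 242, 38, 39) [364.2 262.2 364.7 261.6] [26.8 47.8] [ 0.4657 -0.2138  0.045 ] depth [ 0.4791 -0.205   0.023 ]
scene (223, 177, 19, 20) [232.2 184.4 232.2 185.7] [18.9 23.7] [0.4332 0.3225 0.045 ] depth [0.4351 0.3253 0.0417]
```

View pics/topc.png

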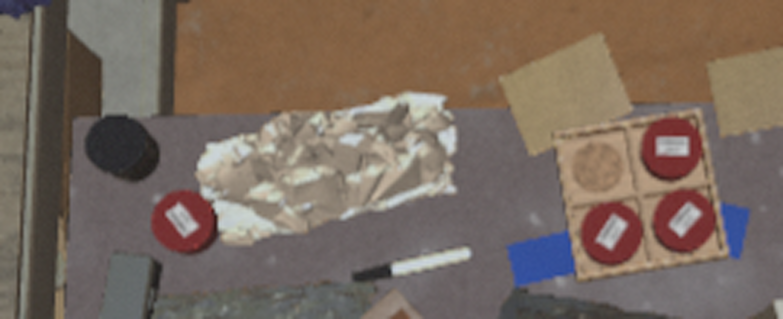

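View pics/scenec.png

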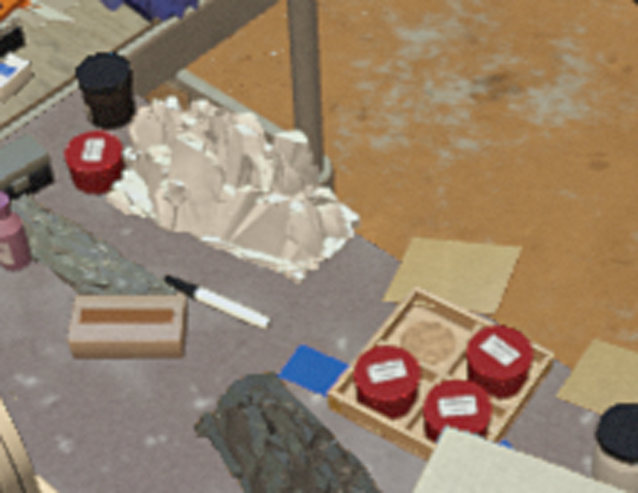

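Crops confirm it: stray lid at top (193,266), scene (232.8,182.4); the empty place has a brown ring at top (~337,247), scene (~348,248). I'll now cross-check both views and the tray corners.

```bash
python3 - <<'E'
from h import *
print("stray scene lid",ray("scene",232.8,182.4,.043).round(4),"top",ray("top",193,265.5,.043).round(4))
print("tinlids scene",[ray("scene",200+a/2.9-.35,130+b/2.9-.35,.049).round(4) for a,b in((387,370),(500,352),(458,404))])
print("rim top",[ray("top",130+a/2.9-.35,190+b/2.9-.35,.03).round(4) for a,b in((556,130),(704,111),(728,258),(578,279))])
print("rim scene",[ray("scene",200+a/2.9-.35,130+b/2.9-.35,.03).round(4) for a,b in((418,290),(552,353),(329,398))])
print("disc",ray("top",130+598/2.9-.35,190+166/2.9-.35,.006),ray("scene",200+428/2.9-.35,130+341/2.9-.35,.006))
# depth z of lids and bystanders
f=np.load("top0.npz");p,d=f['p'],f['d'];c=eyes.camera_params("top");v,u=np.mgrid[:480,:640]
W=np.stack([(u-c['cx'])/c['fx']*d,(v-c['cy'])/c['fy']*d,d],-1)@c['world_from_camera'][:3,:3].T+c['world_from_camera'][:3,3]
h=cv2.cvtColor(p,cv2.COLOR_RGB2HSV);red=((h[...,0]<8)|(h[...,0]>168))&(h[...,1]>120)
for a,b in((193,266),(340,270),(365,266),(361,240)):
    s=W[b-14:b+14,a-14:a+14][red[b-14:b+14,a-14:a+14]];print(np.percentile(s,[5,50,95],axis=0).round(3).tolist())
print("maxz area between", [(a,np.nanmax(W[225:300,a:a+20,2]).round(3)) for a in range(150,400,20)])
print("jars",ray("top",172,239,.075),ray("top",414,241,.08),"gripper",W[335,163])
E
```

```text
stray scene lid [0.4423 0.3301 0.043 ] top [0.443  0.3384 0.043 ]
tinlids scene [array([ 0.4183, -0.1351,  0.049 ]), array([ 0.5106, -0.2082,  0.049 ]), array([ 0.4319, -0.2155,  0.049 ])]
rim top [array([ 0.5382, -0.0757,  0.03  ]), array([ 0.5562, -0.244 ,  0.03  ]), array([ 0.3877, -0.2624,  0.03  ]), array([ 0.3684, -0.0954,  0.03  ])]
rim scene [array([ 0.5329, -0.0826,  0.03  ]), array([ 0.557 , -0.2423,  0.03  ]), array([ 0.3641, -0.1042,  0.03  ])]
disc [ 0.50054576 -0.12296886  0.006     ] [ 0.50074482 -0.12343164  0.006     ]
[[0.413, 0.31, 0.035], [0.44, 0.336, 0.043], [0.47, 0.367, 0.05]]
[[0.387, -0.161, 0.041], [0.415, -0.132, 0.05], [0.445, -0.106, 0.056]]
[[0.4, -0.243, 0.042], [0.426, -0.213, 0.049], [0.456, -0.185, 0.055]]
[[0.482, -0.232, 0.038], [0.506, -0.202, 0.05], [0.539, -0.174, 0.056]]
maxz area between [(150, np.float64(1.595)), (170, np.float64(1.595)), (190, np.float64(1.595)), (210, np.float64(1.595)), (230, np.float64(1.595)), (250, np.float64(1.595)), (270, np.float64(1.595)), (290, np.float64(1.595)), (310, np.float64(1.595)), (330, np.float64(1.595)), (350, np.float64(1.595)), (370, np.float64(1.595)), (390, np.float64(1.595))]
jars [0.52426664 0.39918502 0.075     ] [ 0.4978967  -0.36709619  0.08      ] gripper [0.22077899 0.38774494 0.16927101]
```

Sizes check out: the rim sides measure 0.169 m, lids are at z 0.043 and 0.049, and both views agree. Stray is at (0.442, 0.337) and the empty place at (0.4995, -0.123). I'll rise, shut the fingers and travel to above the stray.

```bash
python3 -m crank '[[[0,0,0,1.5,0,0,0],[0,0,0,1.5,0,0,0],[0,0,0,1.5,0,0,0],[0,2,-2,0,0,0,0],[0,2,-2,0,0,0,0],[0,2,-2,0,0,0,0],[0,2,-2,0,0,0,0],[0,2,-2,0,0,0,0],[0,2,-2,0,0,0,0],[0,2,-2,0,0,0,0],[0,2,-2,0,0,0,0],[0,2,-2,0,0,0,0],[0,2,-2,0,0,0,0],[0,2,-2,0,0,0,0],[0,2,-2,0,0,0,0],[0,2,-2,0,0,0,0],[0,1.2,-0.4,0,0,0,0],[0,0,0,0,0,0,0],[0,0,0,0,0,0,0]]]' 20
```

```text
clock: 2.48
position: [0.4413, 0.3386, 0.2764]
ee_rot: [0.137, 0.991, 0.0, -0.0]
ft_force: [-0.8, 0.2, -0.2]
grip_width: 0.001
grasp_force: 0.0
```

```bash
python3 -m crank '[[[0,0.1,-0.2,-2,0,0,0],[0,0,0,-2.5,0,0,0],[0,0,0,-2.5,0,0,0],[0,0,0,-2.5,0,0,0],[0,0,0,-2.5,0,0,0],[0,0,0,-2.5,0,0,0],[0,0,0,-2,0,0,0],[0,0,0,-1.5,0,0,0],[0,0,0,-1,0,0,0],[0,0,0,-0.5,0,0,0],[0,0,0,0,0,0,0]]]'
python3 - <<'E'
from h import *
from workcell import manip
ims=[]
for n in("scene","top"):
    p,_=eyes.camera(n);P=manip.get_obs()["position"]
    u,v=pix(n,P).astype(int);print(n,P,pix(n,P));ims.append(cv2.resize(p[v-50:v+50,u-60:u+60,::-1],None,fx=3.2,fy=3.2,interpolation=cv2.INTER_CUBIC))
cv2.imwrite("pics/s1.png",np.hstack(ims))
E
```

```text
clock: 3.85
position: [0.4432, 0.3355, 0.0814]
ee_rot: [0.137, 0.991, 0.0, 0.0]
ft_force: [0.3, -0.1, 0.8]
grip_width: -0.002
grasp_force: 0.0
scene [0.44336096 0.33560714 0.08172936] [230.02275456 173.10270418]
top [0.44346624 0.33565853 0.08188785] [190.85006086 263.22053874]
```

View pics/s1.png

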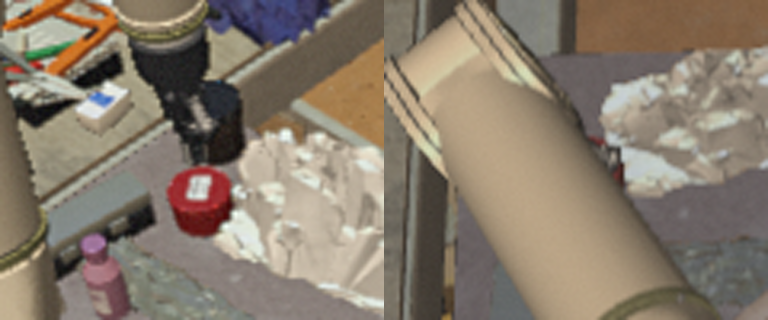

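In the left half the tips are at about (197,162), directly above the lid centre (199,187), and clear of the jar behind. I'll lower 2.4 cm and hold.

```bash
python3 -m crank '[[[0,-0.1,0.1,-1,0,0,0],[0,0,0,-0.8,0,0,0],[0,0,0,-0.6,0,0,0],[0,0,0,0,0,0,0],[0,0,0,0,0,0,0],[0,0,0,0,0,0,0],[0,0,0,0,0,0,0],[0,0,0,0,0,0,0],[0,0,0,0,0,0,0],[0,0,0,0,0,0,0],[0,0,0,0,0,0,0],[0,0,0,0,0,0,0],[0,0,0,0,0,0,0],[0,0,0,0,0,0,0],[0,0,0,0,0,0,0],[0,0,0,0,0,0,0],[0,0,0,0,0,0,0],[0,0,0,0,0,0,0],[0,0,0,0,0,0,0],[0,0,0,0,0,0,0]]]'
python3 - <<'E'
from h import *
p,_=eyes.camera("scene")
cv2.imwrite("pics/s2.png",cv2.resize(p[125:225,170:290,::-1],None,fx=4,fy=4,interpolation=cv2.INTER_CUBIC))
E
```

```text
clock: 6.45
position: [0.4422, 0.3364, 0.0573]
ee_rot: [0.137, 0.991, 0.0, -0.0]
ft_force: [0.5, 0.5, 0.7]
grip_width: 0.002
grasp_force: 0.0
```

View pics/s2.png

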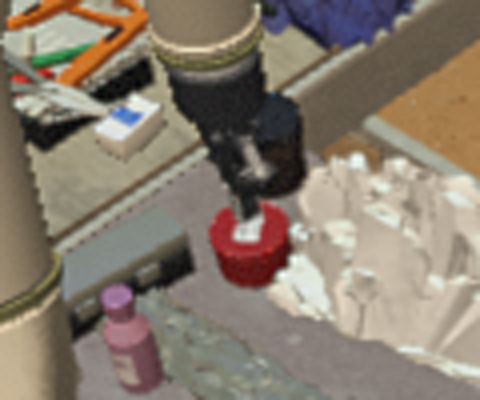

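The tips sit just above the middle of the lid, around (247,218), not touching. I'll hold a touch longer, rise, then cross high.

```bash
python3 -m crank '[[[0,0,0,0,0,0,0],[0,0,0,0,0,0,0],[0,0,0,1,0,0,0],[0,0,0,2.5,0,0,0],[0,0,0,3,0,0,0],[0,0,0,3,0,0,0],[0,0,0,3,0,0,0],[0,0,0,3,0,0,0],[0,0,0,2.5,0,0,0],[0,0,0,2,0,0,0]]]' && python3 -m crank '[[[0,0.2,-1.5,0,0,0,0],[0,0.4,-3,0,0,0,0],[0,0.4,-3,0,0,0,0],[0,0.4,-3,0,0,0,0],[0,0.4,-3,0,0,0,0],[0,0.4,-3,0,0,0,0],[0,0.4,-3,0,0,0,0],[0,0.4,-3,0,0,0,0],[0,0.4,-3,0,0,0,0],[0,0.4,-3,0,0,0,0],[0,0.4,-3,0,0,0,0],[0,0.4,-3,0,0,0,0],[0,0.4,-3,0,0,0,0],[0,0.4,-3,0,0,0,0],[0,0.4,-3,0,0,0,0],[0,0.2,-2.4,0,0,0,0],[0,0,0,0,0,0,0],[0,0,0,0,0,0,0]]]'
```

```text
clock: 7.75
position: [0.4423, 0.3364, 0.2594]
ee_rot: [0.138, 0.99, 0.001, 0.0]
ft_force: [0.3, -0.1, -0.0]
grip_width: -0.0
grasp_force: 0.0
clock: 10.0
position: [0.5016, -0.1223, 0.2568]
ee_rot: [0.137, 0.991, 0.0, -0.0]
ft_force: [0.0, 0.5, 0.3]
grip_width: -0.0
grasp_force: 0.0
```

```bash
python3 -m crank '[[[0,-0.2,0,-1.5,0,0,0],[0,0,0,-2.5,0,0,0],[0,0,0,-3,0,0,0],[0,0,0,-3,0,0,0],[0,0,0,-3,0,0,0],[0,0,0,-2.5,0,0,0],[0,0,0,-1.5,0,0,0],[0,0,0,-0.7,0,0,0],[0,0,0,0,0,0,0]]]'
python3 - <<'E'
from h import *
p,_=eyes.camera("scene")
cv2.imwrite("pics/s3.png",cv2.resize(p[190:300,290:410,::-1],None,fx=4,fy=4,interpolation=cv2.INTER_CUBIC))
E
```

```text
clock: 11.12
position: [0.5002, -0.1225, 0.0803]
ee_rot: [0.137, 0.991, 0.0, -0.0]
ft_force: [0.4, -1.2, -0.4]
grip_width: 0.004
grasp_force: 0.0
```

View pics/s3.png

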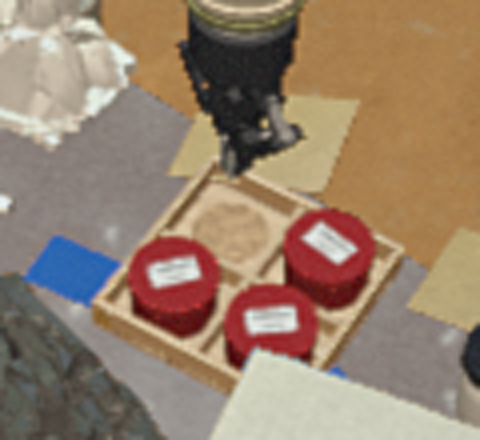

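The tips, at (235,170), are straight above the middle of the empty place at (231,230). I'll lower to about 2 cm above its floor and hold.

```bash
python3 -m crank '[[[0,0,0,-1.2,0,0,0],[0,0,0,-1.5,0,0,0],[0,0,0,-1.2,0,0,0],[0,0,0,-0.9,0,0,0],[0,0,0,-0.6,0,0,0],[0,0,0,0,0,0,0],[0,0,0,0,0,0,0],[0,0,0,0,0,0,0],[0,0,0,0,0,0,0],[0,0,0,0,0,0,0],[0,0,0,0,0,0,0],[0,0,0,0,0,0,0],[0,0,0,0,0,0,0],[0,0,0,0,0,0,0],[0,0,0,0,0,0,0],[0,0,0,0,0,0,0],[0,0,0,0,0,0,0],[0,0,0,0,0,0,0],[0,0,0,0,0,0,0],[0,0,0,0,0,0,0]]]'; python3 -m crank '[[[0,0,0,0,0,0,0],[0,0,0,0,0,0,0],[0,0,0,0,0,0,0],[0,0,0,0,0,0,0]]]'
python3 - <<'E'
from h import *
p,_=eyes.camera("scene")
cv2.imwrite("pics/s4.png",cv2.resize(p[190:300,290:410,::-1],None,fx=4,fy=4,interpolation=cv2.INTER_CUBIC))
E
```

```text
clock: 13.68
position: [0.5002, -0.1226, 0.0263]
ee_rot: [0.137, 0.991, 0.0, -0.0]
ft_force: [-0.5, -0.7, 0.9]
grip_width: 0.003
grasp_force: 0.0
clock: 14.18
position: [0.5002, -0.1226, 0.0263]
ee_rot: [0.137, 0.991, 0.0, -0.0]
ft_force: [-0.2, 0.5, 0.1]
grip_width: -0.002
grasp_force: 0.0
```

View pics/s4.png

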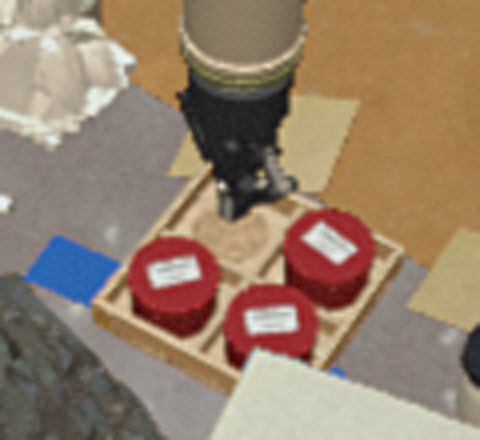

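The tips are at (232,215), just above the middle of the empty place, with no contact force.

```bash
python3 -c "
from workcell import job
print(job.hand_in())"
```

```text
the job is handed in; nothing more can be done
None
```

I pointed at the stray tin's lid for just over two seconds, then at the empty tray place for over two seconds. The arm touched nothing, and I handed the job in at about 14 s with it still pointing there.

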